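# Open the projector's lens shutter and set its zoom ring

## Task

Get the data projector on the repair table ready for its test picture, using fingertip pushes only: slide the ribbed shutter tab above the lens all the way across until the lens is fully uncovered, and push the zoom lever (the one next to the scale) round its arc until its tip lines up with the long scale mark. Push gently, do not pinch or lift anything, and leave the focus lever, the projector itself and the things on and around it as they are.

Things in the scene. Friction and masses are not known exactly. Their poses are not given: they have to be found in the camera images.
- projector: Loose data projector, 3.6 kg, grey case with black underside, 250 (x) x 310 (y) x 100 mm high. Origin: centre of its underside, on the table; x points out of the lens (roughly away from the robot), y to its left, z up. Flat case top at z = 100 mm, with an opening (x -10 to 90, y 8 to 112 mm) over the lens rings (76 mm across, tops 9 mm below the case top). Lens axis along x at y = 60, z = 53 mm.
- zoom_tip (a point): Top of the zoom lever, a grey upright fin on the rear ring, by the scale, at projector x = 8 mm, 50 mm behind the focus lever. 14 mm along the projector's x, 9 mm thick along y, rounded top. It swings sideways (projector's y-z plane) about the lens axis at radius 68 mm; straight up, its tip is 21 mm above the case top, 14 mm at the ends of its swing.
- zoom_ring (a joint): Angle of the zoom ring in rad: 0 with the lever straight up, positive when the tip swings to the projector's +y (left); stops at -0.44 and 0.44. Stays where it is left; about 1.5 N at the tip moves it. Scale marks at -0.4, -0.2, 0, 0.2 and 0.4; the long one is 0.2. It starts to the right of (below) the long mark.
- zoom_mark (a point): Front end of the long scale mark. The scale is a black plate on the case top behind the opening: four short white marks (8 mm) and one long (24 mm), 13 mm apart across y. Zoom is set when, seen from straight above, the lever's tip is in line with the long mark (same y in the projector's frame).
- shutter_tab (a point): Top of the shutter tab, a ribbed grey block 13 mm along the projector's x, 15 mm along y, 12 mm high above the case top, at projector x = 107 mm over the lens mouth. It slides sideways in a slot and carries the dark shutter plate in front of the lens.
- shutter (a joint): Travel of the shutter tab in m: 0 = closed (tab over the middle of the lens, projector y = 60 mm), growing as it slides to the projector's -y (right); 0.058 = fully open, at the stop. About 1.5 N moves it, and it stays where it is left.
- focus_tip (a point): Top of the focus lever, a narrower grey fin (10 mm along x, 7 mm thick, tip radius 66 mm) on the front ring at projector x = 58 mm, between the zoom lever and the shutter tab. To be left where it is.
- remote_center (a point): Centre of the grey remote control, 140 x 42 x 17 mm, lying loose on the right-hand half of the projector's top. To be left alone.
- mug: White mug, 82 mm across, 92 mm high, standing to the right of the projector. Origin: centre of its underside.
- spray_can: Contact-cleaner can, 52 mm across, 165 mm high, standing to the left of the projector. Origin: centre of its underside.
- screwdriver: Screwdriver lying on the table to the right of the projector's rear. Origin: under its middle.

How it is judged:
By the outcome, as a careful person would: the job done as asked, in the order asked, and still so for the second after the job is handed in, with the robot touching nothing.
It also fails if it takes over 48 s, if anything falls off the work surface, if the arm or the gripper's body presses on something with over 40 N, if the wrist force passes 120 N, or if a joint passes its speed limit or range.

## Robot

A 7-joint arm with a two-finger parallel gripper is mounted at the origin on the work surface. World frame = base frame: x ahead of the robot, y to its left, z up, the work surface at z = 0. Lengths are in mm, angles in rad, forces in N, time in s.
With the tool pointing down it reaches from about 425 to 875 mm from the base axis. Payload 9.9 kg.
Tool frame: the origin (TCP) lies at the very end of the fingers, on their centre line; the grasp point (between the pads) lies 19 mm behind it; z points along the fingers, y is the direction in which the jaws open and shut (so a half turn about z gives the same grasp; the last joint's range is limited). The gripper opens to 85 mm and grips with 20 to 120 N. Pads are 22 mm wide; open, the fingers measure 114 mm over their backs; the gripper's body (76 mm by 85 mm) begins 54 mm behind the grasp point. The pads swing forward as they close: fully open they stand 13 mm farther back than shut.
Start: joints at [-1.397, 0.576, 0.025, 1.437, -0.015, 1.129, -0.057], TCP at [172.086, 652.698, 231.289] pointing down, gripper open.
Joint ranges: [-2.76, 2.76], [-0.34, 2.15], [-1.52, 1.57], [0.19, 2.46], [-1.09, 4.23], [0.17, 1.99], [-2.82, 2.82]. Speed limits (rad/s): [2.22, 2.22, 3.01, 3.01, 3.14, 3.14, 3.14].

## Interface

Orientations are given as a rotation vector (axis times angle).
In Python, from station import * gives the robot as it stands.
- The arm moves only by the shell command python3 -m handwheel 'ROWS' [FORCE]. ROWS is JSON, a list of rows, each an object of numbers: "hand": the opening, from -1 (shut) to 1 (fully open); "x", "y", "z": the shift along the tool's x, y, z in cm; "roll": the turn about the tool's z in degrees. A call has exactly 5 rows; each row is the pose to reach, as a shift and turn from the pose measured when the call began, along the tool's axes at that moment; what a row does not reach only later rows make up. A row lasts 1/8 s, in which the tool goes at most 62.5 mm and 10.7 degrees, less where a joint would pass 70% of its speed; a pose out of reach is approached as far as the arm can. A call with a gripper value outside its range is refused whole. The fingers move at their own pace and stop on an object; FORCE is the grip in N (left out, the last holds). Time passes only in rows, so rows that repeat a pose let the fingers close, or fill a call up. It gives the time, the measured TCP pose, the force and the opening at its end, in the units of the state.
- state(): the state, without advancing time (a new reading comes with each control period).
- grab_frame(name): name is "scene" or "top" or "wrist"; returns the picture (384x512x3 uint8, red, green, blue); there is no depth.
- get_calibration(name): a dict with "camera_matrix" (3x3 intrinsics, pixels), "D" ([k1, k2, p1, p2, k3] as OpenCV has them; the pictures are not rectified), "origin" and "rotation" of the camera in the world; the wrist camera has in their place "T_tool_cam" (4x4, takes a point from camera to tool coordinates, whose origin is the TCP and whose axes are the flange's). Camera axes: x right, y down, z forward; pixel columns grow to the right and rows downward; lengths in mm; the calibration is good to about 2 mm. A picture is of the moment at which its call begins: read the wrist's pose just before it. get_calibration takes no time and is no camera call.
- job_done(): hands the job in, once; it reports no verdict.
The state is a dict: "t": time; "joint_positions": joint angles; "joint_velocities": joint speeds; "joint_efforts": joint torques, N m; "eef_pos": TCP position; "orientation": TCP orientation; "contact_force": force on the tool from outside, world axes, zero at the start; "wrist_torque": the same for the moment, N m; "finger_gap": finger opening in mm.
Only numpy, scipy, OpenCV 4.12 (cv2) and the standard library are available. Lean on these libraries where they do the work, as an engineer would, in place of code of your own. Each camera call takes 0.05 s, during which the arm holds its last target. There are 200 camera calls.

## Working session

There is one attempt and no reset: what is moved stays moved. The work goes in short steps, Python scripts to look and compute and a shell command to move; the robot and the scene stay as the last step left them, time stands still between calls to the robot, and variables do not carry over. Pictures are saved under pics/ and viewed, about 8 in all and at most 12, crops included, and the job is handed in when it is done.

```bash
mkdir -p pics; ls
python3 - <<'E'
from station import *
import cv2,numpy as np
s=state();print(s['t'],s['eef_pos'],s['orientation'],s['contact_force'],s['finger_gap'])
for n in("top","scene"):
    c=get_calibration(n);print(n,c)
    cv2.imwrite(f'pics/{n}0.png',grab_frame(n)[:,:,::-1])
print(get_calibration("wrist"))
a=cv2.imread('pics/top0.png');b=cv2.imread('pics/scene0.png')
cv2.imwrite('pics/both0.png',cv2.resize(np.hstack([a,b]),(800,300),interpolation=cv2.INTER_AREA))
E
```

```text
pics
0.0 [171.98430338 652.26206831 230.45340701] [-4.03824085e-01 -3.11538386e+00  2.55839169e-03] [0.60846752 0.55443506 0.2353229 ] 85.28413511371346
top {'camera_matrix': array([[462.12808301,   0.        , 257.62936729],
       [  0.        , 462.12808301, 197.66428551],
       [  0.        ,   0.        ,   1.        ]]), 'D': array([-0.16471474,  0.        ,  0.        ,  0.        ,  0.        ]), 'origin': array([ 305.73157396,  -20.08509703, 1311.03484784]), 'rotation': array([-2.14013595,  2.14923721, -0.13950859])}
scene {'camera_matrix': array([[362.29900668,   0.        , 252.16234748],
       [  0.        , 362.29900668, 190.40266172],
       [  0.        ,   0.        ,   1.        ]]), 'D': array([0.00203063, 0.        , 0.        , 0.        , 0.        ]), 'origin': array([ 724.6851395 , -492.74941194,  837.30711977]), 'rotation': array([-2.44425449, -0.65176787,  0.20639312])}
{'camera_matrix': array([[271.54003662,   0.        , 253.62696419],
       [  0.        , 271.54003662, 196.21405305],
       [  0.        ,   0.        ,   1.        ]]), 'D': array([0.01350116, 0.        , 0.        , 0.        , 0.        ]), 'T_tool_cam': array([[ 3.08936085e-04, -9.51979604e-01, -3.06161294e-01,
         7.87339278e+01],
       [ 9.99999943e-01,  2.52260600e-04,  2.24682621e-04,
        -6.36353818e-01],
       [-1.36660841e-04, -3.06161346e-01,  9.51979628e-01,
        -1.41808349e+02],
       [ 0.00000000e+00,  0.00000000e+00,  0.00000000e+00,
         1.00000000e+00]])}
```

View pics/top0.png

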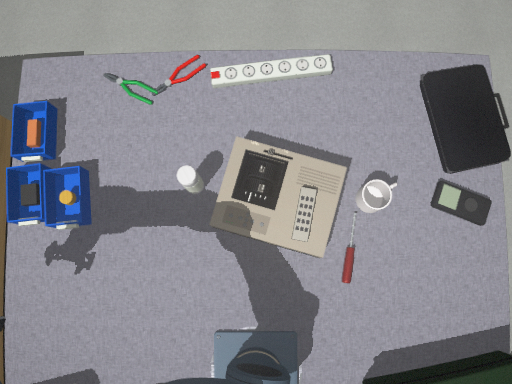

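The top view shows the projector at about (280,195), with its lens opening at (258,180). The can is at (188,180), the mug at (373,195) and the remote at (304,213). Next I'll enlarge both views.

Run:
```python
import cv2
a=cv2.imread('pics/top0.png')[120:265,200:360]
cv2.imwrite('pics/c1.png',cv2.resize(a,None,fx=4,fy=4,interpolation=cv2.INTER_CUBIC))
```

```text
(no output)
```

View pics/c1.png

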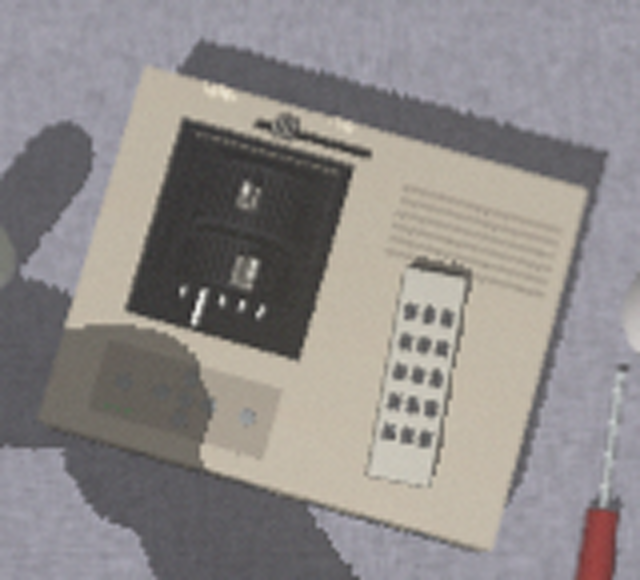

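View pics/scene0.png

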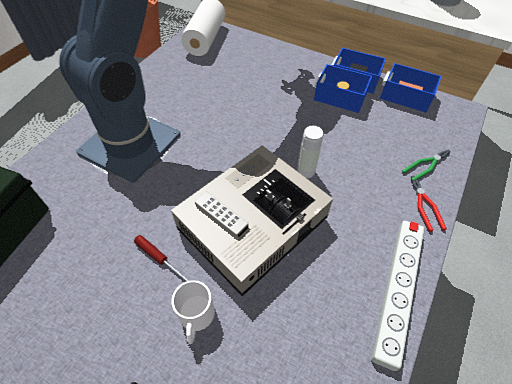

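The crop shows the case-top corners at (145,67), (590,187), (493,550) and (38,420). The tab is at (286,125), the focus fin at (249,190), the zoom fin at (243,268), and the long mark runs from (203,290) to (196,325). In the scene view the lever side faces away from the robot, with nothing else close by. Next I'll fit the projector's pose.

```bash
cat > h.py <<'E'
from station import *
import cv2,numpy as np
from scipy.spatial.transform import Rotation as R
from scipy.optimize import least_squares
def ray(cal,px,o=None,Rm=None):
    o=cal['origin'] if o is None else o
    Rm=R.from_rotvec(cal['rotation']).as_matrix() if Rm is None else Rm
    n=cv2.undistortPoints(np.array(px,float).reshape(-1,1,2),cal['camera_matrix'],cal['D']).reshape(-1,2)
    return o,np.c_[n,np.ones(len(n))]@Rm.T
def atz(od,z):
    o,d=od; return o+d*((z-o[2])/d[:,2])[:,None]
def fit(world,model):
    f=lambda p:(world[:,:2]-(model[:,:2]@np.array([[np.cos(p[2]),np.sin(p[2])],[-np.sin(p[2]),np.cos(p[2])]])+p[:2])).ravel()
    r=least_squares(f,[500,0,-.2]);return r.x,np.abs(r.fun).max()
def toP(w,p):
    c,s=np.cos(p[2]),np.sin(p[2]);d=np.atleast_2d(w)[:,:2]-p[:2]
    return d@np.array([[c,-s],[s,c]])
def toW(q,p):
    c,s=np.cos(p[2]),np.sin(p[2]);return np.atleast_2d(q)@np.array([[c,s],[-s,c]])+p[:2]
E
python3 - <<'E'
from h import *
np.set_printoptions(precision=1,suppress=True)
c=get_calibration('top'); k=lambda L:(np.array(L)+.5)/4-.5+[200,120]
W=atz(ray(c,k([(145,67),(590,187),(493,550),(38,420)])),100)
M=np.array([[125,155],[125,-155],[-125,-155],[-125,155.]])
p,e=fit(W,M);print(p,np.degrees(p[2]),e)
for n,px,z in [('tab',(286,122),112),('focus',(249,188),118),('zoom',(243,265),120),('marks',[(182,290),(203,290),(222,298),(240,304),(262,310)],101),('longend',(196,325),101),('open',[(185,120),(352,165),(298,358),(128,310)],100),('remote',[(408,262),(466,270),(430,487),(368,475)],117)]:
    w=atz(ray(c,k(np.atleast_2d(px))),z);print(n,toP(w,p).tolist(),w[0])
np.save('p.npy',p)
s=state();Rt=R.from_rotvec(s['orientation']).as_matrix();print(Rt, toW([[107,60],[8,60]],p))
E
```

```text
[481.4 -64.8  -0.3] -16.101485781811654 1.0268016451119024
tab [[110.13696457629099, 52.132763649340774]] [601.7 -45.3 112. ]
focus [[59.0425884223927, 63.260346900982995]] [555.7 -20.4 118. ]
zoom [[8.20334820993258, 52.929191070104665]] [504.  -16.3 120. ]
marks [[-15.923914336290935, 88.16187229468599], [-12.133392702039718, 74.77255364679375], [-13.854247161125611, 61.1922897916074], [-14.46695342210199, 48.63406612116399], [-14.357971353931209, 33.54523847855888]] [490.6  24.3 101. ]
longend [[-35.87129256956061, 72.76764751792689]] [467.2  15.  101. ]
open [[95.92905542151237, 118.47228354883988], [96.62122151489056, 2.207916648775222], [-38.507158184853495, 2.055019750488124], [-38.409544061169115, 118.96187363672385]] [606.5  22.4 100. ]
remote [[40.089634094997976, -50.403732120169565], [45.37282715854938, -88.44864268293851], [-98.00231757028438, -102.66412361687397], [-101.39106252431732, -62.03486888780025]] [ 506.  -124.4  117. ]
[[-1.   0.3 -0. ]
 [ 0.3  1.  -0. ]
 [-0.  -0.  -1. ]] [[600.9 -36.9]
 [505.8  -9.4]]
```

```bash
cat >> h.py <<'E'
def need(q,z,p=None):
    p=np.load('p.npy') if p is None else p
    s=state();Rt=R.from_rotvec(s['orientation']).as_matrix()
    w=np.r_[toW([q],p)[0],z];d=Rt.T@(w-s['eef_pos'])/10
    a=np.degrees(np.arctan2(Rt[1,0],Rt[0,0]));t=np.degrees(p[2])+180
    print('t',s['t'],'P',toP(s['eef_pos'],p)[0].round(1),'z',s['eef_pos'][2].round(1),'tool cm',d.round(2),'roll',round((a-t+180)%360-180,2),'F',s['contact_force'].round(1),'gap',round(s['finger_gap'],1))
E
python3 - <<'E'
from h import *
need([107,110],200)
c=get_calibration('top');print(atz(ray(c,[(186,174)]),165),toP(atz(ray(c,[(186,174)]),165),np.load('p.npy')))
E
```

```text
t 0.1 P [-496.2  603.2] z 230.5 tool cm [-59.16 -50.7    3.14] roll 1.33 F [ 0.   0.6 -0.9] gap 85.4
[[528.15829064 172.17472314 165.        ]] [[-20.84351429 240.66671879]]
```

```bash
python3 -m handwheel '[{"hand":-1,"x":-4,"y":-3.5,"z":0,"roll":0},{"hand":-1,"x":-8.5,"y":-7.3,"z":0,"roll":0},{"hand":-1,"x":-13,"y":-11.1,"z":0,"roll":0},{"hand":-1,"x":-17.5,"y":-14.9,"z":0,"roll":1.3},{"hand":-1,"x":-22,"y":-18.7,"z":0,"roll":1.3}]' 20
python3 - <<'E'
from h import *
need([107,110],200)
E
```

```text
t: 0.72
eef_pos: [337.9, 413.6, 230.7]
orientation: [-0.44, -3.111, 0.003]
contact_force: [1.1, 0.2, -0.5]
finger_gap: -0.1
t 0.725 P [-270.6  419.8] z 230.7 tool cm [-37.75 -30.99   3.13] roll 0.01 F [ 1.1  0.2 -0.5] gap -0.1
```

```bash
python3 -m handwheel '[{"hand":-1,"x":-4.5,"y":-3.7,"z":0,"roll":0},{"hand":-1,"x":-9,"y":-7.4,"z":0,"roll":0},{"hand":-1,"x":-13.5,"y":-11.1,"z":0,"roll":0},{"hand":-1,"x":-18,"y":-14.8,"z":0,"roll":0},{"hand":-1,"x":-22.5,"y":-18.5,"z":0,"roll":0}]'
python3 -m handwheel '[{"hand":-1,"x":-4,"y":-3.3,"z":0,"roll":0},{"hand":-1,"x":-8,"y":-6.6,"z":0,"roll":0},{"hand":-1,"x":-12,"y":-10,"z":0.5,"roll":0},{"hand":-1,"x":-15,"y":-12.5,"z":1.5,"roll":0},{"hand":-1,"x":-15,"y":-12.5,"z":3,"roll":0}]'
python3 - <<'E'
from h import *
need([107,95],150)
s=state();c=get_calibration('wrist');f=grab_frame('wrist')
np.savez('w1.npz',f=f,e=s['eef_pos'],o=s['orientation'])
cv2.imwrite('pics/w1.png',f[:,:,::-1])
E
```

```text
t: 1.35
eef_pos: [503.5, 171.9, 231.0]
orientation: [-0.439, -3.111, 0.003]
contact_force: [-0.1, -0.1, 1.3]
finger_gap: 0.3
t: 1.98
eef_pos: [614.2, 6.2, 200.5]
orientation: [0.447, 3.109, -0.005]
contact_force: [-0.5, 0.4, 0.0]
finger_gap: 0.1
t 1.975 P [107.8 105.1] z 200.5 tool cm [ 0.08 -0.99  5.05] roll -0.27 F [-0.5  0.4  0. ] gap 0.1
```

View pics/w1.png

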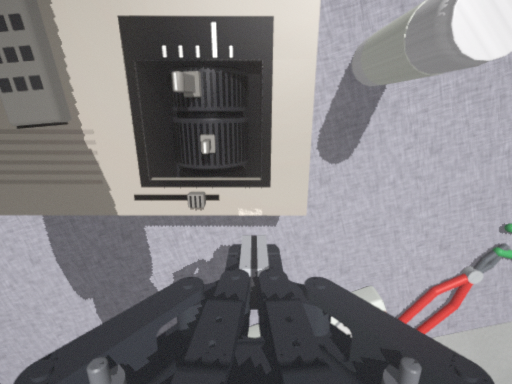

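The wrist view has image up along projector −x and image right along +y. The tab top is at about (197,201), at the left of mid-slot (135–219,197). The focus fin is at (207,144), the zoom fin at (184,82), and the long mark runs from (214,23) to (214,57). The fingertips are at about (255,240). I'll cross-check these against the top camera.

```bash
cat >> h.py <<'E'
def wr(px,z,e,o):
    c=get_calibration('wrist');T=c['T_tool_cam'];Rt=R.from_rotvec(o).as_matrix()
    return atz(ray(c,np.atleast_2d(px),Rt@T[:3,3]+e,Rt@T[:3,:3]),z)
E
python3 - <<'E'
from h import *
d=np.load('w1.npz');p=np.load('p.npy')
for n,px,z in [('tab',(197,200),112),('focus',(207,144),118),('zoom',(179,82),120),('marks',[(231,51),(214,57),(197,51),(181,51),(164,51)],101),('plate',[(270,187),(141,187)],100),('front-left',(307,215),100),('slot',[(135,197),(219,197)],100),('tipsides',[(240,270),(273,270)],d['e'][2])]:
    print(n,toP(wr(px,z,d['e'],d['o']),p).round(1).tolist())
cv2.imwrite('pics/w1c.png',cv2.resize(d['f'][0:300,100:330,::-1],None,fx=2.5,fy=2,interpolation=cv2.INTER_CUBIC))
E
```

```text
tab [[106.7, 53.5]]
focus [[56.4, 66.4]]
zoom [[9.8, 48.3]]
marks [[-14.3, 86.7], [-10.1, 73.0], [-14.4, 59.8], [-14.4, 47.1], [-14.5, 33.6]]
plate [[98.2, 119.4], [97.8, -0.1]]
front-left [[126.2, 155.2]]
slot [[107.5, -7.0], [107.8, 71.7]]
tipsides [[121.2, 96.2], [121.3, 116.1]]
```

View pics/w1c.png

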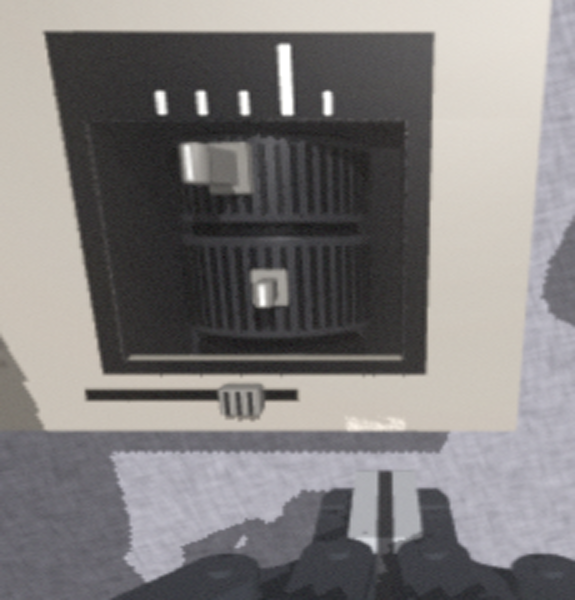

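The two cameras agree to about 1 mm. The tab is at y≈53.5, the zoom fin at y≈48, and the long mark at y≈73. Next I'll descend at y≈88, with the tip 5 mm above the case top.

```bash
python3 -m handwheel '[{"hand":-1,"x":0.1,"y":-1.7,"z":2.5,"roll":0},{"hand":-1,"x":0.1,"y":-1.7,"z":5,"roll":0},{"hand":-1,"x":0.1,"y":-1.7,"z":7.2,"roll":0},{"hand":-1,"x":0.1,"y":-1.7,"z":8.8,"roll":0},{"hand":-1,"x":0.1,"y":-1.7,"z":9.5,"roll":0}]'
python3 -m handwheel '[{"hand":-1,"x":0,"y":-0.3,"z":0,"roll":0},{"hand":-1,"x":0,"y":-0.6,"z":0,"roll":0},{"hand":-1,"x":0,"y":-0.9,"z":0,"roll":0},{"hand":-1,"x":0,"y":-1.2,"z":0,"roll":0},{"hand":-1,"x":0,"y":-1.5,"z":0,"roll":0}]'
python3 - <<'E'
from h import *
need([107,19],105)
E
```

```text
t: 2.65
eef_pos: [605.5, -6.5, 102.4]
orientation: [-0.441, -3.106, 0.004]
contact_force: [-0.1, 0.2, 0.2]
finger_gap: 0.2
t: 3.28
eef_pos: [601.3, -21.2, 102.7]
orientation: [-0.441, -3.106, 0.004]
contact_force: [-0.2, 0.6, 0.7]
finger_gap: -0.2
t 3.275 P [103.1  75.2] z 102.7 tool cm [-0.4  -5.62 -0.22] roll -0.05 F [-0.2  0.6  0.7] gap -0.2
```

```bash
python3 -m handwheel '[{"hand":-1,"x":-0.3,"y":0,"z":-0.2,"roll":0},{"hand":-1,"x":-0.3,"y":-0.4,"z":-0.2,"roll":0},{"hand":-1,"x":-0.3,"y":-0.8,"z":-0.2,"roll":0},{"hand":-1,"x":-0.3,"y":-1.2,"z":-0.2,"roll":0},{"hand":-1,"x":-0.3,"y":-1.6,"z":-0.2,"roll":0}]'
python3 - <<'E'
from h import *
need([107,19],105)
E
python3 -m handwheel '[{"hand":-1,"x":0,"y":-0.4,"z":0,"roll":0},{"hand":-1,"x":0,"y":-0.8,"z":0,"roll":0},{"hand":-1,"x":0,"y":-1.2,"z":0,"roll":0},{"hand":-1,"x":0,"y":-1.6,"z":0,"roll":0},{"hand":-1,"x":0,"y":-2.0,"z":0,"roll":0}]'
python3 - <<'E'
from h import *
need([107,19],105)
f=grab_frame('wrist');s=state()
np.savez('w2.npz',f=f,e=s['eef_pos'],o=s['orientation'])
cv2.imwrite('pics/w2.png',f[:,:,::-1])
E
```

```text
t: 3.9
eef_pos: [599.9, -37.6, 104.8]
orientation: [-0.441, -3.106, 0.004]
contact_force: [1.4, 1.5, 0.6]
finger_gap: 0.1
t 3.9 P [106.3  59.1] z 104.8 tool cm [-0.08 -4.01 -0.01] roll -0.05 F [1.4 1.5 0.6] gap 0.1
t: 4.53
eef_pos: [594.2, -57.0, 104.8]
orientation: [-0.441, -3.106, 0.004]
contact_force: [1.4, 1.4, 0.6]
finger_gap: 0.3
t 4.525 P [106.2  38.8] z 104.8 tool cm [-0.08 -1.98 -0.01] roll -0.05 F [1.4 1.4 0.6] gap 0.3
```

View pics/w2.png

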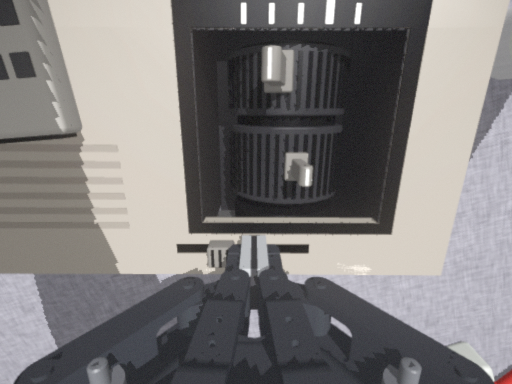

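The tab, now at (219,252), is riding against the left side of the finger, and everything else is undisturbed. I'll work out how far is left.

```bash
python3 - <<'E'
from h import *
d=np.load('w2.npz');p=np.load('p.npy')
print(toP(wr([(207,243),(233,243),(220,243)],112,d['e'],d['o']),p).round(1),toP(wr([(177,248),(309,248)],100,d['e'],d['o']),p).round(1))
E
python3 -m handwheel '[{"hand":-1,"x":0,"y":-0.3,"z":0,"roll":0},{"hand":-1,"x":0,"y":-0.6,"z":0,"roll":0},{"hand":-1,"x":0,"y":-0.9,"z":0,"roll":0},{"hand":-1,"x":0,"y":-1.2,"z":0,"roll":0},{"hand":-1,"x":0,"y":-1.4,"z":0,"roll":0}]'
python3 - <<'E'
from h import *
need([107,19],105)
E
```

```text
[[97.9 11.8]
 [97.9 26.1]
 [97.9 18.9]] [[107.5  -8.8]
 [107.5  70.8]]
t: 5.2
eef_pos: [590.0, -71.4, 104.8]
orientation: [-0.442, -3.106, 0.005]
contact_force: [1.4, 1.7, -0.7]
finger_gap: 0.4
t 5.2 P [106.1  23.7] z 104.8 tool cm [-0.09 -0.47 -0.01] roll -0.1 F [ 1.4  1.7 -0.7] gap 0.4
```

```bash
python3 -m handwheel '[{"hand":-1,"x":0,"y":-0.05,"z":0,"roll":0},{"hand":-1,"x":0,"y":-0.1,"z":0,"roll":0},{"hand":-1,"x":0,"y":-0.15,"z":0,"roll":0},{"hand":-1,"x":0,"y":-0.2,"z":0,"roll":0},{"hand":-1,"x":0,"y":-0.2,"z":0,"roll":0}]'
python3 - <<'E'
from h import *
need([107,19],105)
E
```

```text
t: 5.82
eef_pos: [589.4, -73.4, 104.9]
orientation: [-0.442, -3.106, 0.005]
contact_force: [0.1, 0.9, 0.0]
finger_gap: -0.2
t 5.825 P [106.1  21.7] z 104.9 tool cm [-0.09 -0.27 -0.01] roll -0.1 F [0.1 0.9 0. ] gap -0.2
```

```bash
python3 -m handwheel '[{"hand":-1,"x":0,"y":-0.05,"z":0,"roll":0},{"hand":-1,"x":0,"y":-0.1,"z":0,"roll":0},{"hand":-1,"x":0,"y":-0.1,"z":0,"roll":0},{"hand":-1,"x":0,"y":-0.1,"z":0,"roll":0},{"hand":-1,"x":0,"y":-0.1,"z":0,"roll":0}]'
python3 - <<'E'
from h import *
need([107,19],105)
E
```

```text
t: 6.45
eef_pos: [589.2, -74.1, 104.9]
orientation: [-0.442, -3.106, 0.004]
contact_force: [2.1, 3.6, -0.2]
finger_gap: 0.2
t 6.45 P [106.1  21. ] z 104.9 tool cm [-0.09 -0.2  -0.01] roll -0.09 F [ 2.1  3.6 -0.2] gap 0.2
```

```bash
python3 -m handwheel '[{"hand":-1,"x":0,"y":-0.05,"z":0,"roll":0},{"hand":-1,"x":0,"y":-0.1,"z":0,"roll":0},{"hand":-1,"x":0,"y":-0.1,"z":0,"roll":0},{"hand":-1,"x":0,"y":-0.1,"z":0,"roll":0},{"hand":-1,"x":0,"y":-0.1,"z":0,"roll":0}]'
python3 - <<'E'
from h import *
need([107,19],105)
f=grab_frame('wrist');s=state();p=np.load('p.npy')
np.savez('w3.npz',f=f,e=s['eef_pos'],o=s['orientation'])
cv2.imwrite('pics/w3.png',f[:,:,::-1])
E
```

```text
t: 7.08
eef_pos: [589.2, -74.3, 104.9]
orientation: [-0.441, -3.106, 0.003]
contact_force: [2.1, 4.0, -0.3]
finger_gap: 0.2
t 7.075 P [106.1  20.8] z 104.9 tool cm [-0.09 -0.18 -0.01] roll -0.05 F [ 2.1  4.  -0.3] gap 0.2
```

View pics/w3.png

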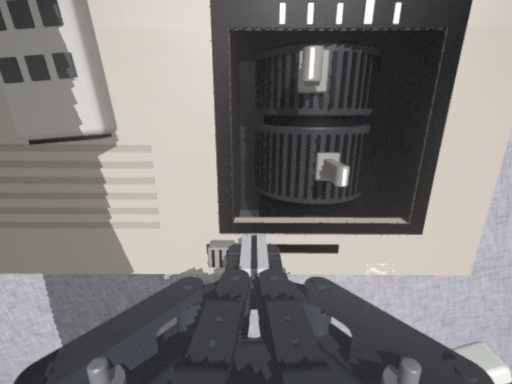

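The tab now sits at the right end of the slot: tab edge at 208, slot end at 206, with the force up to 4 N and no further travel. So the shutter is at its stop. Next I'll back off, lift and go to the right side of the zoom lever.

```bash
python3 -m handwheel '[{"hand":-1,"x":0,"y":0.3,"z":0,"roll":0},{"hand":-1,"x":0,"y":0.5,"z":-1,"roll":0},{"hand":-1,"x":0,"y":0.5,"z":-3.5,"roll":0},{"hand":-1,"x":2,"y":0.3,"z":-4.5,"roll":0},{"hand":-1,"x":5,"y":0,"z":-4.5,"roll":0}]'
python3 -m handwheel '[{"hand":-1,"x":2.5,"y":0,"z":0,"roll":0},{"hand":-1,"x":4.5,"y":0,"z":0,"roll":0},{"hand":-1,"x":4.8,"y":0,"z":0,"roll":0},{"hand":-1,"x":4.8,"y":0,"z":0,"roll":0},{"hand":-1,"x":4.8,"y":0,"z":0,"roll":0}]'
python3 - <<'E'
from h import *
need([8,22],108)
E
```

```text
t: 7.75
eef_pos: [541.7, -61.0, 151.5]
orientation: [-0.442, -3.108, 0.004]
contact_force: [-0.6, 0.7, -0.2]
finger_gap: -0.1
t: 8.38
eef_pos: [496.5, -47.9, 151.6]
orientation: [-0.443, -3.109, 0.004]
contact_force: [-1.4, -0.5, 0.2]
finger_gap: 0.1
t 8.375 P [ 9.7 20.4] z 151.6 tool cm [0.17 0.17 4.36] roll -0.11 F [-1.4 -0.5  0.2] gap 0.1
```

```bash
python3 -m handwheel '[{"hand":-1,"x":0.1,"y":0,"z":1.5,"roll":0},{"hand":-1,"x":0.2,"y":0,"z":3,"roll":0},{"hand":-1,"x":0.2,"y":0,"z":3.9,"roll":0},{"hand":-1,"x":0.2,"y":0,"z":4.2,"roll":0},{"hand":-1,"x":0.2,"y":0,"z":4.2,"roll":0}]'
python3 - <<'E'
from h import *
need([8,33],108)
f=grab_frame('wrist');s=state()
np.savez('w4.npz',f=f,e=s['eef_pos'],o=s['orientation'])
cv2.imwrite('pics/w4.png',cv2.resize(f[130:330,140:400,::-1],None,fx=3,fy=3,interpolation=cv2.INTER_CUBIC))
E
```

```text
t: 9.0
eef_pos: [494.7, -47.6, 109.7]
orientation: [-0.443, -3.109, 0.004]
contact_force: [0.1, -0.3, -0.3]
finger_gap: 0.2
t 9.0 P [ 8.  20.3] z 109.7 tool cm [-0.    1.27  0.16] roll -0.12 F [ 0.1 -0.3 -0.3] gap 0.2
```

View pics/w4.png

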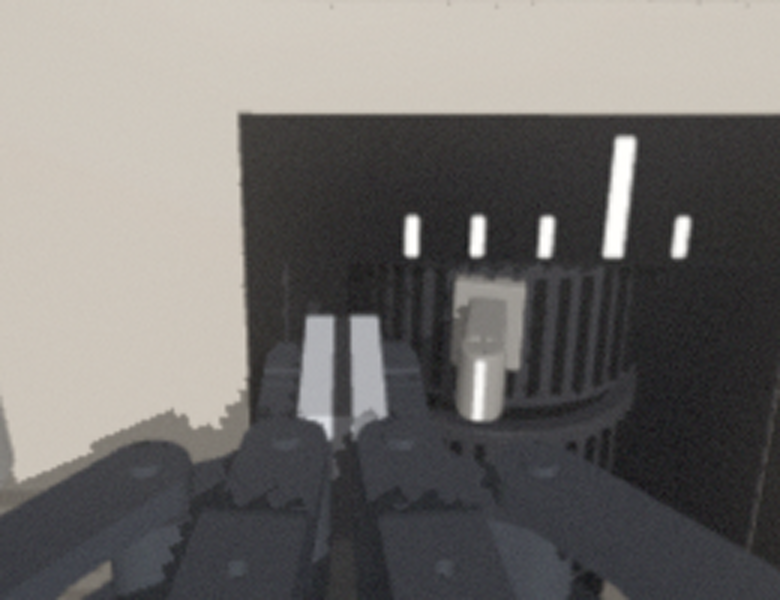

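The zoom fin's cap is centred at crop (480,380). The fingertip pads span 302–384, to the right of the fin's −y side and clear of it. The long mark's front end is at (614,257).

```bash
cat >> h.py <<'E'
def zoomcheck(f,cap,mark,short,sc=3,off=(140,130),z=120):
    d=np.load(f);p=np.load('p.npy');k=lambda q:(np.atleast_2d(q)+.5)/sc-.5+off
    c=toP(wr(k(cap),z,d['e'],d['o']),p);m=toP(wr(k(mark),101,d['e'],d['o']),p);print('cap',c.round(1).tolist(),'mark',m.round(1).tolist(),'short',toP(wr(k(short),101,d['e'],d['o']),p).round(1).tolist())
E
python3 - <<'E'
from h import *
zoomcheck('w4.npz',[(458,380),(480,380),(503,380)],[(614,255),(625,138)],[(411,255),(477,255),(545,255),(680,255)])
d=np.load('w4.npz');p=np.load('p.npy')
print(toP(wr((np.array([(302,330),(382,330)])+.5)/3-.5+[140,130],109.7,d['e'],d['o']),p))
E
```

```text
cap [[6.3, 41.0], [6.3, 45.0], [6.3, 49.2]] mark [[-10.6, 73.7], [-34.4, 73.4]] short [[-10.7, 33.5], [-10.6, 46.6], [-10.6, 60.1], [-10.6, 86.7]]
[[ 1.41074248 12.07946639]
 [ 1.41705553 27.51666721]]
```

```bash
python3 -m handwheel '[{"hand":-1,"x":0,"y":0.3,"z":0.1,"roll":0},{"hand":-1,"x":0,"y":0.6,"z":0.1,"roll":0},{"hand":-1,"x":0,"y":0.9,"z":0.1,"roll":0},{"hand":-1,"x":0,"y":1.2,"z":0.1,"roll":0},{"hand":-1,"x":0,"y":1.5,"z":0.1,"roll":0}]'
python3 -c "
from h import *
need([8,33],108)"
python3 -m handwheel '[{"hand":-1,"x":0,"y":0.3,"z":0,"roll":0},{"hand":-1,"x":0,"y":0.6,"z":0,"roll":0},{"hand":-1,"x":0,"y":0.9,"z":0,"roll":0},{"hand":-1,"x":0,"y":1.2,"z":0,"roll":0},{"hand":-1,"x":0,"y":1.5,"z":0,"roll":0}]'
python3 - <<'E'
from h import *
need([8,55],108)
f=grab_frame('wrist');s=state()
np.savez('w5.npz',f=f,e=s['eef_pos'],o=s['orientation'])
cv2.imwrite('pics/w5.png',cv2.resize(f[130:330,140:400,::-1],None,fx=3,fy=3,interpolation=cv2.INTER_CUBIC))
E
```

```text
t: 9.68
eef_pos: [499.1, -33.3, 109.1]
orientation: [-0.444, -3.11, 0.004]
contact_force: [-0.5, -2.2, 4.4]
finger_gap: 0.2
t 9.675 P [ 8.3 35.2] z 109.1 tool cm [ 0.03 -0.22  0.11] roll -0.14 F [-0.5 -2.2  4.4] gap 0.2
t: 10.3
eef_pos: [503.4, -18.7, 109.0]
orientation: [-0.444, -3.11, 0.004]
contact_force: [0.1, -1.7, 1.8]
finger_gap: -0.2
t 10.3 P [ 8.3 50.4] z 109.0 tool cm [0.03 0.46 0.1 ] roll -0.13 F [ 0.1 -1.7  1.8] gap -0.2
```

View pics/w5.png

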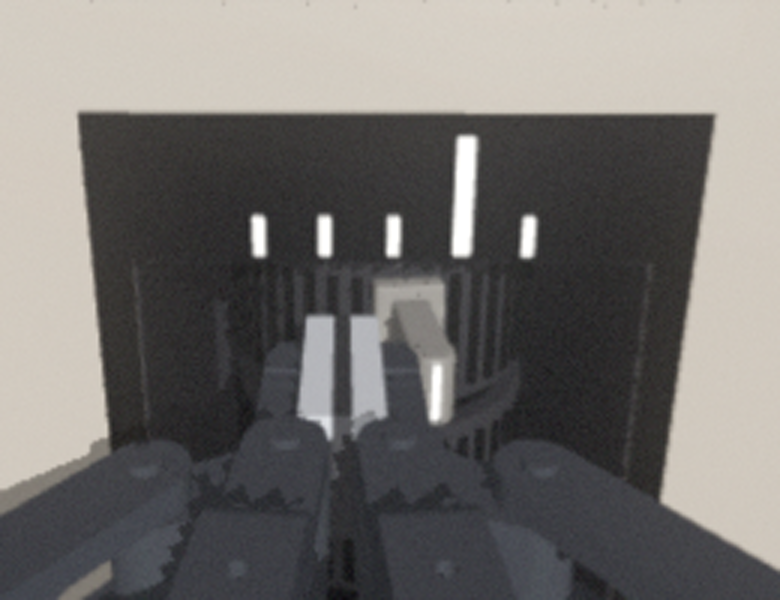

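The fin has swung along with the finger, and its cap's right edge is now at (455,385). The left edge is partly hidden.

Run:
```python
from h import *
zoomcheck('w5.npz',[(432,380),(455,380)],[(462,255),(467,138)],[(258,255),(324,255),(393,255),(527,255)])
```

```text
cap [[6.0, 66.7], [6.0, 70.9]] mark [[-10.7, 74.1], [-34.4, 74.0]] short [[-10.8, 33.8], [-10.7, 46.8], [-10.7, 60.5], [-10.7, 86.9]]
```

```bash
python3 -m handwheel '[{"hand":-1,"x":0,"y":0.15,"z":0,"roll":0},{"hand":-1,"x":0,"y":0.3,"z":0,"roll":0},{"hand":-1,"x":0,"y":0.4,"z":0,"roll":0},{"hand":-1,"x":0,"y":0.5,"z":0,"roll":0},{"hand":-1,"x":0,"y":0.5,"z":0,"roll":0}]'
python3 -c "
from h import *
need([8,55],108)"
python3 -m handwheel '[{"hand":-1,"x":0,"y":-0.5,"z":0,"roll":0},{"hand":-1,"x":0,"y":-1.2,"z":0,"roll":0},{"hand":-1,"x":0,"y":-2,"z":0,"roll":0},{"hand":-1,"x":0,"y":-2,"z":0,"roll":0},{"hand":-1,"x":0,"y":-2,"z":0,"roll":0}]'
python3 - <<'E'
from h import *
need([8,55],108)
f=grab_frame('wrist');s=state()
np.savez('w6.npz',f=f,e=s['eef_pos'],o=s['orientation'])
cv2.imwrite('pics/w6.png',cv2.resize(f[130:330,140:400,::-1],None,fx=3,fy=3,interpolation=cv2.INTER_CUBIC))
E
```

```text
t: 10.98
eef_pos: [504.8, -13.3, 108.9]
orientation: [-0.443, -3.11, 0.004]
contact_force: [0.1, -1.7, -0.1]
finger_gap: 0.0
t 10.975 P [ 8.2 56. ] z 108.9 tool cm [ 0.02 -0.1   0.09] roll -0.11 F [ 0.1 -1.7 -0.1] gap 0.0
t: 11.6
eef_pos: [499.3, -32.5, 109.0]
orientation: [-0.443, -3.11, 0.004]
contact_force: [-0.7, 0.4, -0.3]
finger_gap: -0.3
t 11.6 P [ 8.2 36. ] z 109.0 tool cm [0.02 1.9  0.09] roll -0.12 F [-0.7  0.4 -0.3] gap -0.3
```

View pics/w6.png

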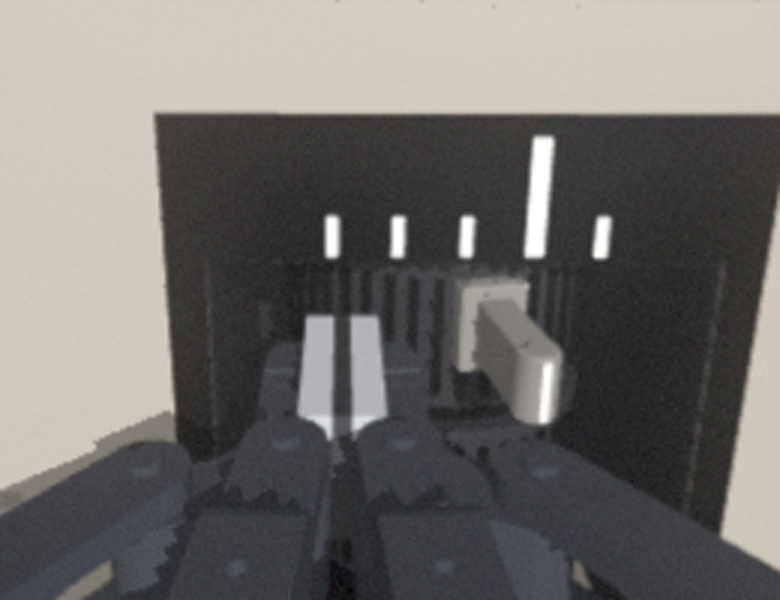

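The cap's edges are at (514,385) and (562,385), its centre is at about 538, and the long mark's front end is at (535,255). The cap is round, so I'll model its circle centre at radius 63.5 mm.

Run:
```python
from h import *
for z in (114,115,116): zoomcheck('w6.npz',[(514,390),(538,390),(562,390)],[(535,255),(542,138)],[(332,255),(397,255),(466,255),(601,255)],z=z)
d=np.load('w6.npz');p=np.load('p.npy');c=get_calibration('wrist')
Rt=R.from_rotvec(d['o']).as_matrix();print('cam',toP(Rt@c['T_tool_cam'][:3,3]+d['e'],p))
```

```text
cap [[11.5, 68.4], [11.5, 72.9], [11.5, 77.5]] mark [[-10.9, 73.7], [-34.6, 73.3]] short [[-10.9, 33.7], [-10.9, 46.5], [-10.9, 60.1], [-10.9, 86.7]]
cap [[10.9, 68.1], [10.9, 72.6], [10.9, 77.2]] mark [[-10.9, 73.7], [-34.6, 73.3]] short [[-10.9, 33.7], [-10.9, 46.5], [-10.9, 60.1], [-10.9, 86.7]]
cap [[10.3, 67.9], [10.3, 72.4], [10.3, 76.9]] mark [[-10.9, 73.7], [-34.6, 73.3]] short [[-10.9, 33.7], [-10.9, 46.5], [-10.9, 60.1], [-10.9, 86.7]]
cam [[-70.54360448  36.02932386]]
```

The fitted width is 9.1 mm (expected 9), and this model puts the tip at y≈73.3 against 73.5. To confirm without parallax, I'll lift and put the camera in line with the mark.

```bash
python3 -m handwheel '[{"hand":-1,"x":0,"y":-0.2,"z":-1.5,"roll":0},{"hand":-1,"x":0,"y":0,"z":-3.5,"roll":0},{"hand":-1,"x":0,"y":1.5,"z":-4.5,"roll":0},{"hand":-1,"x":0,"y":3.7,"z":-4.5,"roll":0},{"hand":-1,"x":0,"y":3.7,"z":-4.5,"roll":0}]'
python3 -m handwheel '[{"hand":-1,"x":-1,"y":0,"z":0,"roll":0},{"hand":-1,"x":-2,"y":0,"z":0,"roll":0},{"hand":-1,"x":-2,"y":0,"z":0,"roll":0},{"hand":-1,"x":-2,"y":0,"z":0,"roll":0},{"hand":-1,"x":-2,"y":0,"z":0,"roll":0}]'
python3 - <<'E'
from h import *
need([8,55],108)
s=state();f=grab_frame('wrist')
np.savez('w7.npz',f=f,e=s['eef_pos'],o=s['orientation'])
cv2.imwrite('pics/w7.png',cv2.resize(f[80:280,130:390,::-1],None,fx=3,fy=3,interpolation=cv2.INTER_CUBIC))
E
```

```text
t: 12.28
eef_pos: [510.2, 6.1, 153.7]
orientation: [-0.436, -3.111, 0.002]
contact_force: [0.4, -0.3, 0.4]
finger_gap: 0.2
t: 12.9
eef_pos: [529.1, 0.4, 153.6]
orientation: [-0.437, -3.11, 0.002]
contact_force: [-0.5, 0.1, 0.1]
finger_gap: -0.1
t 12.9 P [27.7 75.9] z 153.6 tool cm [ 1.97 -2.08  4.57] roll 0.11 F [-0.5  0.1  0.1] gap -0.1
```

View pics/w7.png

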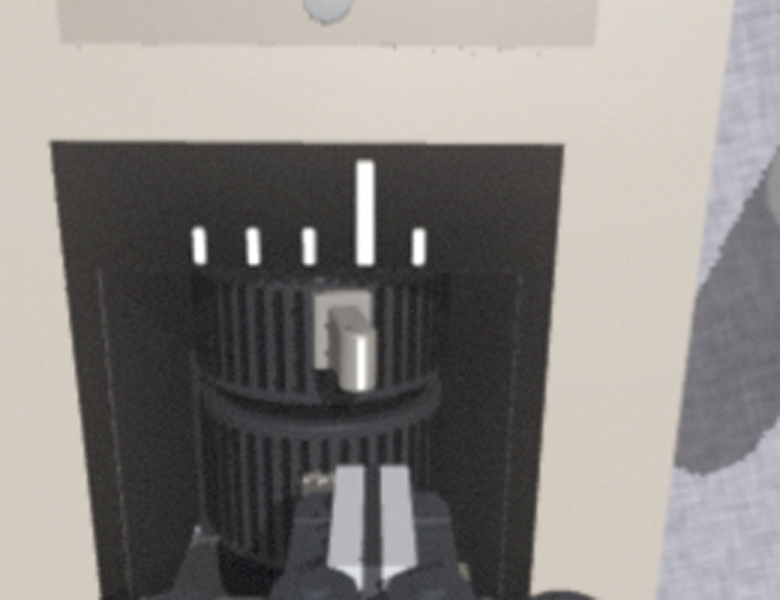

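Seen almost in line, the cap spans 339–376 (centre 357.5) at row 365, and the long mark's front end is at (365,262).

Run:
```python
from h import *
for z in(113,115,117): zoomcheck('w7.npz',[(339,365),(357.5,365),(376,365)],[(365,262),(365,163)],[(200,262),(253,262),(309,262),(419,262)],off=(130,80),z=z)
```

```text
cap [[11.5, 67.5], [11.5, 71.8], [11.5, 76.2]] mark [[-10.8, 73.5], [-34.2, 73.5]] short [[-10.7, 33.5], [-10.7, 46.4], [-10.8, 59.9], [-10.8, 86.6]]
cap [[10.8, 67.6], [10.8, 71.9], [10.8, 76.2]] mark [[-10.8, 73.5], [-34.2, 73.5]] short [[-10.7, 33.5], [-10.7, 46.4], [-10.8, 59.9], [-10.8, 86.6]]
cap [[10.1, 67.6], [10.1, 71.9], [10.1, 76.2]] mark [[-10.8, 73.5], [-34.2, 73.5]] short [[-10.7, 33.5], [-10.7, 46.4], [-10.8, 59.9], [-10.8, 86.6]]
```

The tip estimates are 72.7 and 73.2 against 73.5, so the lever is about 0.5 mm short. I'll nudge it by that much along the same approach.

```bash
python3 -m handwheel '[{"hand":-1,"x":1,"y":-2,"z":0,"roll":0},{"hand":-1,"x":1.9,"y":-4,"z":0,"roll":0},{"hand":-1,"x":1.9,"y":-4,"z":1.5,"roll":0},{"hand":-1,"x":1.9,"y":-4,"z":3.5,"roll":0},{"hand":-1,"x":1.9,"y":-4,"z":4.4,"roll":0}]'
python3 -m handwheel '[{"hand":-1,"x":0,"y":0.4,"z":0,"roll":0},{"hand":-1,"x":0,"y":0.8,"z":0,"roll":0},{"hand":-1,"x":0,"y":1.1,"z":0,"roll":0},{"hand":-1,"x":0,"y":1.4,"z":0,"roll":0},{"hand":-1,"x":0,"y":1.5,"z":0,"roll":0}]'
python3 -c "
from h import *
need([8.2,56.5],108.9)"
```

```text
t: 13.58
eef_pos: [498.5, -33.9, 109.2]
orientation: [-0.439, -3.109, 0.003]
contact_force: [0.6, -0.3, 0.5]
finger_gap: 0.1
t: 14.2
eef_pos: [502.9, -19.1, 109.3]
orientation: [-0.438, -3.109, 0.002]
contact_force: [0.6, -0.2, -0.2]
finger_gap: -0.1
t 14.2 P [ 7.9 49.9] z 109.3 tool cm [-0.03  0.66  0.04] roll 0.07 F [ 0.6 -0.2 -0.2] gap -0.1
```

Now the final 6.5 mm, then back off, lift, and measure again from the same viewpoint.

```bash
python3 -m handwheel '[{"hand":-1,"x":0,"y":0.2,"z":0,"roll":0},{"hand":-1,"x":0,"y":0.4,"z":0,"roll":0},{"hand":-1,"x":0,"y":0.55,"z":0,"roll":0},{"hand":-1,"x":0,"y":0.65,"z":0,"roll":0},{"hand":-1,"x":0,"y":0.65,"z":0,"roll":0}]'
python3 -c "
from h import *
need([8.2,56.5],108.9)"
python3 -m handwheel '[{"hand":-1,"x":0,"y":-0.5,"z":0,"roll":0},{"hand":-1,"x":0,"y":-1.2,"z":-0.5,"roll":0},{"hand":-1,"x":0,"y":-2,"z":-2.5,"roll":0},{"hand":-1,"x":0,"y":-2,"z":-4.5,"roll":0},{"hand":-1,"x":0,"y":-1,"z":-4.5,"roll":0}]'
python3 -m handwheel '[{"hand":-1,"x":-1,"y":1.5,"z":0,"roll":0},{"hand":-1,"x":-2,"y":3,"z":0,"roll":0},{"hand":-1,"x":-2,"y":3,"z":0,"roll":0},{"hand":-1,"x":-2,"y":3,"z":0,"roll":0},{"hand":-1,"x":-2,"y":3,"z":0,"roll":0}]'
python3 - <<'E'
from h import *
need([27.7,75.9],153.6)
s=state();f=grab_frame('wrist')
np.savez('w8.npz',f=f,e=s['eef_pos'],o=s['orientation'])
for n in('w7','w8'):
    g=np.load(n+'.npz')['f'].mean(2)
    print(n,'cap',g[198:204,238:262].mean(0).astype(int),'mark',g[150:166,243:260].mean(0).astype(int))
t=grab_frame('top');cv2.imwrite('pics/t1.png',t[:,:,::-1])
a=cv2.resize(f[80:280,130:390,::-1],(520,400),interpolation=cv2.INTER_CUBIC)
b=cv2.resize(t[130:255,205:285,::-1],(256,400),interpolation=cv2.INTER_CUBIC)
cv2.imwrite('pics/w8.png',np.hstack([a,b]))
E
```

```text
t: 14.82
eef_pos: [504.6, -13.0, 109.2]
orientation: [-0.438, -3.109, 0.003]
contact_force: [0.1, 0.4, -0.5]
finger_gap: 0.1
t 14.825 P [ 7.9 56.3] z 109.2 tool cm [-0.03  0.02  0.03] roll 0.06 F [ 0.1  0.4 -0.5] gap 0.1
t: 15.45
eef_pos: [502.7, -23.6, 155.8]
orientation: [0.442, 3.109, -0.002]
contact_force: [0.2, 0.4, -0.3]
finger_gap: 0.3
t: 16.08
eef_pos: [529.7, -0.8, 155.6]
orientation: [0.442, 3.11, -0.003]
contact_force: [0.0, -1.1, -0.5]
finger_gap: 0.1
t 16.075 P [28.6 74.9] z 155.6 tool cm [0.09 0.1  0.2 ] roll -0.1 F [ 0.  -1.1 -0.5] gap 0.1
w7 cap [132 100  82  82  88 107 129 141 149 156 174 234 254 227 177 151 135  88
  48  43  59  67  63  45] mark [ 50  50  50  49  51 109 220 254 255 255 254 173  72  49  50  49  49]
w8 cap [ 99  97  94  76  66  71  83 113 132 144 152 158 180 250 254 212 166 146
 136  79  44  53  67  66] mark [ 50  50  49  50  51  49  84 186 250 254 254 253 184  88  52  50  50]
```

View pics/w8.png

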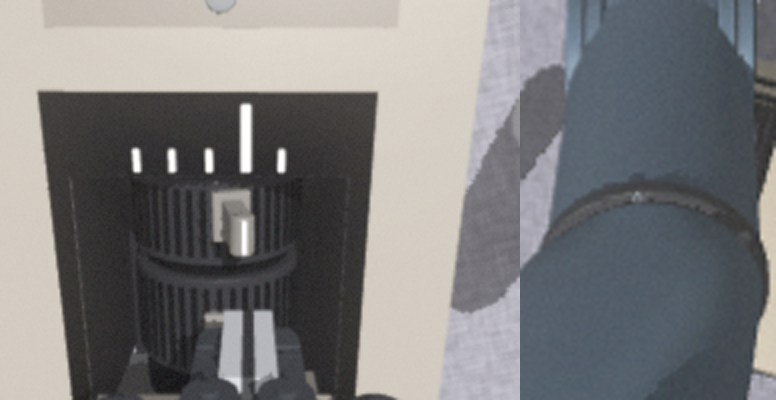

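The lever is still just about in line with the mark. The top camera is blocked by the arm. I'll evaluate the edges numerically.

Run:
```python
from h import *
for n,r,m in(('w7',255.0,251.3),('w8',256.8,252.5)):
    zoomcheck(n+'.npz',[(r,201),(r-12.2,201)],[(m,158)],[(m,140)],sc=1,off=(0,0),z=115)
```

```text
cap [[10.5, 76.2], [10.6, 67.6]] mark [[-17.4, 73.5]] short [[-30.1, 73.5]]
cap [[12.2, 76.5], [12.2, 67.8]] mark [[-16.0, 73.4]] short [[-28.9, 73.5]]
```

The tip is at 73.0–73.4 mm against the mark's 73.5, which is aligned within measurement error. I'll withdraw and compare the top picture with the first one for anything disturbed.

```bash
python3 -m handwheel '[{"hand":-1,"x":0,"y":0,"z":-3,"roll":0},{"hand":-1,"x":1,"y":1,"z":-7,"roll":0},{"hand":-1,"x":4,"y":4,"z":-8,"roll":0},{"hand":-1,"x":8,"y":8,"z":-8,"roll":0},{"hand":-1,"x":12,"y":12,"z":-8,"roll":0}]'
python3 -m handwheel '[{"hand":-1,"x":4.5,"y":3.7,"z":0,"roll":0},{"hand":-1,"x":9,"y":7.4,"z":0,"roll":0},{"hand":-1,"x":13.5,"y":11.1,"z":0,"roll":0},{"hand":-1,"x":18,"y":14.8,"z":0,"roll":0},{"hand":-1,"x":22.5,"y":18.5,"z":0,"roll":0}]'
python3 -m handwheel '[{"hand":-1,"x":4,"y":3.7,"z":0,"roll":0},{"hand":-1,"x":8,"y":7.4,"z":0,"roll":0},{"hand":-1,"x":12,"y":11,"z":0,"roll":0},{"hand":-1,"x":13,"y":12,"z":0,"roll":0},{"hand":-1,"x":13,"y":12,"z":0,"roll":0}]'
python3 - <<'E'
from h import *
f=grab_frame('top');cv2.imwrite('pics/t2.png',f[:,:,::-1])
a=cv2.imread('pics/top0.png');b=cv2.imread('pics/t2.png')
ga,gb=[cv2.cvtColor(i,6).astype(np.float32) for i in(a,b)]
for n,(x0,y0,x1,y1) in dict(remote=(290,182,322,246),projR=(315,150,352,262),projfront=(232,130,280,150),marks=(240,188,272,206),mug=(352,172,400,216),driver=(335,205,362,290),can=(172,160,208,195),focus=(254,158,272,178)).items():
    print(n,[np.round(v,2) for v in cv2.phaseCorrelate(ga[y0:y1,x0:x1],gb[y0:y1,x0:x1],cv2.createHanningWindow((x1-x0,y1-y0),cv2.CV_32F))])
k=lambda q:(np.array(q)+.5)/4-.5+[200,120]
d=np.abs(ga-gb)[128:215,228:300];y,x=np.where(d>60);print('changed px',sorted(set(zip((x+228).tolist(),(y+128).tolist()))))
s=state();print(s['t'],s['eef_pos'].round(0),s['contact_force'].round(1))
E
```

```text
t: 16.8
eef_pos: [447.2, 149.0, 235.9]
orientation: [0.444, 3.108, -0.002]
contact_force: [1.8, 0.6, -0.8]
finger_gap: -0.1
t: 17.42
eef_pos: [282.0, 390.8, 235.6]
orientation: [0.445, 3.107, -0.001]
contact_force: [1.8, 0.9, 1.0]
finger_gap: 0.0
t: 18.05
eef_pos: [190.7, 542.4, 234.9]
orientation: [0.443, 3.108, -0.002]
contact_force: [0.4, 1.3, -0.9]
finger_gap: 0.3
remote [array([0.04, 0.04]), np.float64(1.0)]
projR [array([-0.02,  0.  ]), np.float64(1.0)]
projfront [array([0.52, 0.12]), np.float64(1.18)]
marks [array([-0.15,  0.15]), np.float64(0.87)]
mug [array([0.05, 0.52]), np.float64(1.0)]
driver [array([ 0.48, -0.01]), np.float64(1.01)]
can [array([0.01, 0.17]), np.float64(0.92)]
focus [array([0.13, 0.09]), np.float64(0.99)]
changed px [(228, 191), (228, 192), (228, 193), (228, 194), (228, 195), (228, 196), (228, 197), (228, 198), (228, 199), (228, 200), (229, 192), (229, 193), (229, 194), (229, 195), (229, 196), (229, 197), (229, 198), (229, 199), (229, 200), (230, 191), (230, 192), (230, 193), (230, 194), (230, 195), (230, 196), (230, 197), (230, 198), (230, 199), (230, 20
[... 5642 characters left out ...]
, (286, 202), (286, 203), (286, 204), (286, 205), (286, 206), (286, 207), (286, 208), (286, 209), (286, 210), (286, 211), (286, 212), (286, 213), (286, 214), (287, 155), (287, 197), (287, 198), (287, 199), (287, 200), (287, 201), (287, 202), (287, 203), (287, 204), (287, 205), (287, 206), (287, 207), (287, 208), (287, 209), (287, 210), (287, 211), (287, 212), (287, 213), (287, 214), (288, 154), (288, 155), (288, 198), (288, 199), (288, 200), (288, 201), (288, 202), (288, 203), (288, 204), (288, 205), (288, 206), (288, 207), (288, 208), (288, 209), (288, 210), (289, 154), (289, 155), (289, 158), (290, 154), (290, 155), (291, 155), (292, 155), (292, 156)]
18.1 [192. 541. 235.] [ 0.8 -0.1  0. ]
```

The remote, the projector's right side and the focus fin show no shift. Apart from the tab and zoom lever, the pixel changes look like the arm's shadow. The 0.5 px readings at the mug and screwdriver are where the arm never went. I'll hand in.

```bash
python3 -c "
from station import *
print(job_done())"
```

```text
the job is handed in; nothing more can be done
None
```

I slid the shutter tab across to its stop first, then pushed the zoom lever round to the long mark. I used the closed fingertips for both and handed the job in at about 18 s with the arm well clear.

**Shutter:** the tab sits at the right-hand end of its slot. The force rose from about 1.5 N to about 4 N and the tab stopped moving, which puts it at about projector y = 1–2 mm (fully open is 2 mm). I did not look at the lens itself from the front to see it uncovered.

**Zoom:** in the last check the lever's tip was at y ≈ 73.0 mm and the long mark at 73.5 mm. An earlier oblique view, taken before a final sub-millimetre nudge, gave 73.2–73.3 mm. The lever may therefore be up to 0.5 mm short, about the limit of what I can measure. That nudge showed almost no contact force, so it moved the lever by 0.3 mm at most.

**Everything else:**
- **Remote, projector and focus lever:** comparing the first and last top pictures showed shifts of 0.13 px or less for the remote, the projector's right side and the focus lever.
- **Mug, screwdriver and can:** the mug and screwdriver gave readings of about 0.5 px and the can 0.17 px. I take these as noise because the arm never went near the mug or screwdriver and passed well above the can.
- **Front edge:** the projector's front edge also read 0.5 px, but the tab moved within that part of the picture.

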